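# Swap an empty keyhole-hung parts bin for the full one

### The arm

A 6-joint arm with a two-finger parallel gripper is mounted at the origin on a cart in front of the work surface, level with it; the furniture and walls round the work are solid. World frame = base frame: x ahead of the robot, y to its left, z up, the work surface at z = 0. Lengths are in mm, angles in rad, forces in N, time in s.
With the tool pointing down it reaches from about 300 to 775 mm from the base axis. Payload 14.6 kg.
Tool frame: the origin (TCP) lies on the centre line of the jaws, within the pads' length; the fingertips stand manip.finger_overhang ahead of it and the grasp point (between the pads) lies 11 mm behind it (manip.finger_overhang is the distance from the TCP to the fingertips, in mm); y points along the fingers, x is the direction in which the jaws open and shut, and the axes are right-handed (so a half turn about y gives the same grasp; the last joint's range is limited). The gripper opens to 94 mm and grips with 3 to 60 N. Pads are 16 mm wide; open, the fingers measure 119 mm over their backs; the gripper's body (75 mm by 177 mm) begins 78 mm behind the grasp point.
Start: joints at [-1.399, 0.3, 1.521, -0, 1.321, -0.067], TCP at [130.089, -534.384, 213.446] pointing down, gripper open.
Joint ranges: [-3.03, 3.03], [-0.79, 2.21], [0.23, 2.52], [-1.04, 4.18], [0, 3.07], [-2.55, 2.55]. Speed limits (rad/s): [2.22, 2.22, 2.57, 3.14, 3.14, 3.14].

### API

Orientations are given as [roll, pitch, yaw] about the fixed x, y, z axes, in that order (R = Rz(yaw) Ry(pitch) Rx(roll)).
In Python, from cell import monitor, viewer, ticket, manip gives the robot as it stands.
- The arm moves only by the shell command python3 -m jog 'ROWS' [FORCE]. ROWS is JSON, a list of rows, each an object of numbers: "grip": the finger opening in cm, from 0 to 9.4; "dx", "dy", "dz": the shift along the tool's x, y, z in cm; "spin": the turn about the tool's y in degrees. In form: [{"grip": .., "dx": .., "dy": .., "dz": .., "spin": ..}, ...]. A call has 1 to 20 rows; each row is the pose to reach, as a shift and turn from the pose commanded when the call began, along the tool's axes at that moment; what a row does not reach only later rows make up. A row lasts 1/8 s, in which the tool goes at most 62.5 mm and 10.7 degrees, less where a joint would pass 70% of its speed; a pose out of reach is approached as far as the arm can. A call with a gripper value outside its range is refused whole. The fingers move at their own pace and stop on an object; FORCE is the grip in N (left out, the last holds). Time passes only in rows, so rows that repeat a pose let the fingers close. It gives the time, the measured TCP pose, the force and the opening at its end, in the units of the state.
- monitor.read_state(): the state, without advancing time (a new reading comes with each control period).
- viewer.camera(name): name is "scene" or "top"; returns a dict with "color" (384x512x3 uint8, red, green, blue), "vertical_fov" (degrees; the focal length in pixels is half the picture's height over the tangent of half this angle, whatever the lens; pixels are square), "cx", "cy" (the principal point, pixels), "rvec" (rotation vector, rad) and "tvec" (3), from world to camera coordinates, as OpenCV has them. Camera axes: x right, y down, z forward; pixel columns grow to the right and rows downward; lengths in mm; the calibration is good to about 2 mm. A picture is of the moment at which its call begins. There is no depth.
- ticket.sign_off(): hands the job in, once; it reports no verdict.
The state is a dict: "clock": time; "joints": joint angles; "qd": joint speeds; "effort": joint torques, N m; "eef_pos": TCP position; "eef_rot": TCP orientation; "wrist_force": force on the tool from outside, world axes, zero at the start; "moment": the same for the moment, N m; "finger_gap": finger opening in mm.
Only numpy, scipy, OpenCV 4.12 (cv2) and the standard library are available. Lean on these libraries where they do the work, as an engineer would, in place of code of your own. Each camera call takes 0.05 s, during which the arm holds its last target. There are 200 camera calls.

### The job

The yellow bin that hangs on the grey rack is empty. Lift it off its two screws and stand it upright on the bench, then hang the full yellow bin, with its three nuts still in it, on the screws that this has freed and let it down until it is locked in its keyhole slots. Force neither bin against the rack or its screws, leave the blue bin hanging where it is and do not push the caliper or the try square about.

Things in the scene. Friction and masses are not known exactly. Their poses are not given: they have to be found in the camera images.
- rack: Sizes in mm. Grey steel panel, 280 wide, 182 high, fixed upright on two flat feet (6 high, reaching 58 in front and 42 behind). Origin: on the bench under the middle of its front face. x points into the panel, away from the hanging bins; y to its left; z up. Four steel screws stick out of its front 150 above the bench, in two pairs (rack_left, rack_right).
- rack_left (a point): Sizes in mm. Middle of the left pair of screws: 70 left of the rack's middle, 150 above the bench, 3 in front of the panel's face (half-way along the shanks). The two screws are 44 apart; each has a shank 6 thick and 6 long, then a round head 14 wide and 4 thick, whose front is 10 off the panel. Axes as the rack's.
- rack_right (a point): Sizes in mm. Middle of the right pair of screws, 70 right of the rack's middle, otherwise as rack_left.
- empty_bin_grip (a point): Sizes in mm. Empty yellow bin, hung on the left or the right pair (it varies); steel sheet, 0.2 to 0.4 kg. Point: mid-width, 30 above the underside, 65 in front of the back face. Body 58 wide (y), 110 deep (x), rim 60 high; the open front is cut down to 34, side walls are full height from 28 behind the front edge. Axes: x front to back, y left, z up. Grip it from above across its width.
- empty_bin_eye (a point): Sizes in mm. Its hanging point: mid-width, in mid-thickness of the hanger plate (76 wide, 4 thick, up to 108 above the underside, flush with the back face), 95 above the underside, 63 behind and 65 above empty_bin_grip. Hung and locked it lies within 3 of the middle of a pair of screws. Raised 17 (+-3) the heads are in the round holes and the bin comes off, drawn 12 or more away from the panel.
- full_bin_grip (a point): Sizes in mm. The full yellow bin, same shape and same point as empty_bin_grip, standing on the bench to the left in front of the rack, with three loose nuts on its floor.
- full_bin_eye (a point): Sizes in mm. Hanging point of the full bin, as empty_bin_eye. Keyholes of every bin: two, 22 to either side of the middle; a round hole 20 wide, centred 78 above the underside, and from it a slot 10 wide running up to 98. The eye lies half-way between the slots, where the screw axes sit when locked (3 below the slot tops).
- blue_bin_eye (a point): Sizes in mm. Hanging point of the blue bin: same shape, holds two bolts, hangs on the other pair of screws, 140 from the empty one. It must stay.
- nut_1: Sizes in mm. Steel nut, 22 x 19 x 10, loose in the full bin; origin at the centre of its underside.
- nut_2: Second nut, as nut_1.
- nut_3: Third nut, as nut_1.
- caliper: Vernier caliper, 80 x 202 x 16 mm, loose on the bench to the left; must stay. Origin at the centre of its underside, y along its beam.
- try_square: Steel try square, 172 x 100 x 16 mm, loose on the bench in front of the rack; must stay. Origin at the centre of its underside, x along its blade. The bench to its right (around x 0.43, y -0.085 m), short of the fixed vice, is always free, with room for a bin.
Things that resemble listed ones, but are neither listed nor needed, are in the scene too. What is shaped like the part that bears full_bin_grip but brown is not meant.

How it is judged:
By the outcome, as a careful person would: the job done as asked, in the order asked, and still so for the second after the job is handed in, with the robot touching nothing.
It also fails if it takes over 54 s, if anything falls off the work surface, if the arm or the gripper's body presses on something with over 40 N, if the wrist force passes 120 N, or if a joint passes its speed limit or range.

## Working session

There is one attempt and no reset: what is moved stays moved. The work goes in short steps, Python scripts to look and compute and a shell command to move; the robot and the scene stay as the last step left them, time stands still between calls to the robot, and variables do not carry over. Pictures are saved under pics/ and viewed, about 8 in all and at most 12, crops included, and the job is handed in when it is done.

```bash
mkdir -p pics; ls
cat > h.py <<'E'
import numpy as np, cv2
from cell import monitor, viewer, ticket, manip
def cam(n):
    c=viewer.camera(n); f=192/np.tan(np.radians(c["vertical_fov"])/2)
    K=np.array([[f,0,c["cx"]],[0,f,c["cy"]],[0,0,1.]])
    return c["color"],K,np.array(c["rvec"],float),np.array(c["tvec"],float)
def proj(P,K,r,t): return cv2.projectPoints(np.array(P,float).reshape(-1,3),r,t,K,None)[0].reshape(-1,2)
def ray(uv,z,K,r,t):
    R=cv2.Rodrigues(r)[0]; d=R.T@np.linalg.inv(K)@np.array([uv[0],uv[1],1.]); o=-R.T@t
    return o+d*(z-o[2])/d[2]
E
python3 - <<'E'
from h import *
print(manip.finger_overhang, monitor.read_state())
for n in("scene","top"):
    im,K,r,t=cam(n); print(n,K[0,0],K[:2,2],(-cv2.Rodrigues(r)[0].T@t).round())
    cv2.imwrite(f"pics/{n}0.png",cv2.resize(im[...,::-1],(800,600),interpolation=cv2.INTER_CUBIC))
    np.savez(f"pics/{n}0.npz",im=im,K=K,r=r,t=t)
E
```

```text
pics
8.0 {'clock': 0.0, 'joints': array([-1.39859639e+00,  3.00499578e-01,  1.52159095e+00, -4.33553407e-05,
        1.32072439e+00, -6.66292818e-02]), 'qd': array([-9.33649555e-04,  7.82982733e-05, -1.08040550e-04, -8.76885556e-04,
       -1.43217208e-03, -8.79682732e-05]), 'effort': array([ 1.16898968e-04, -5.31804264e+01, -3.52738667e+01,  7.08943186e-02,
        2.44784314e-02, -5.78338904e-05]), 'eef_pos': array([ 130.03606988, -534.13369618,  212.86654068]), 'eef_rot': array([-1.57075685e+00,  1.22234827e-03, -1.33195633e+00]), 'wrist_force': array([-0.17827321,  0.4879388 , -0.4351703 ]), 'moment': array([-0.01319973,  0.00378823,  0.01158461]), 'finger_gap': 94.00560091835989}
scene 366.946980610151 [258.18489258 194.5398747 ] [-45. 605. 696.]
top 364.57173287695645 [257.85674141 187.56538985] [374. 273. 955.]
```

View pics/scene0.png

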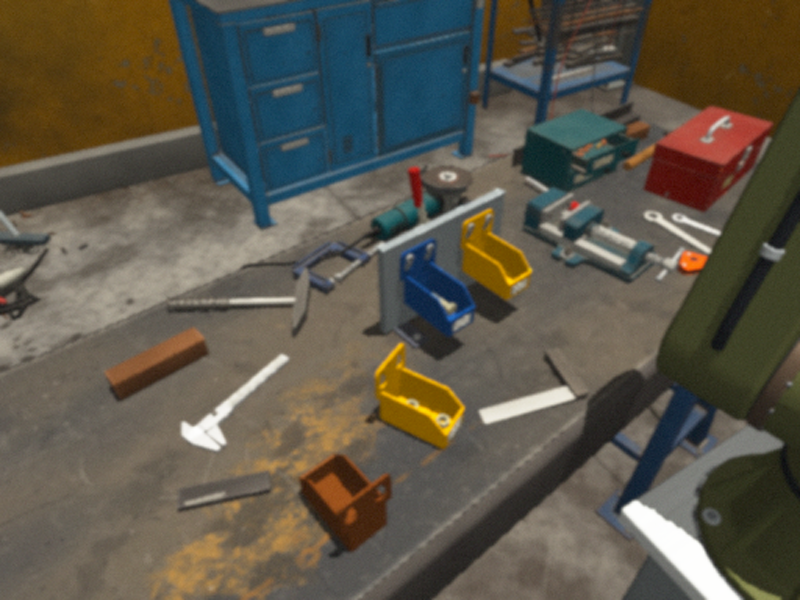

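View pics/top0.png

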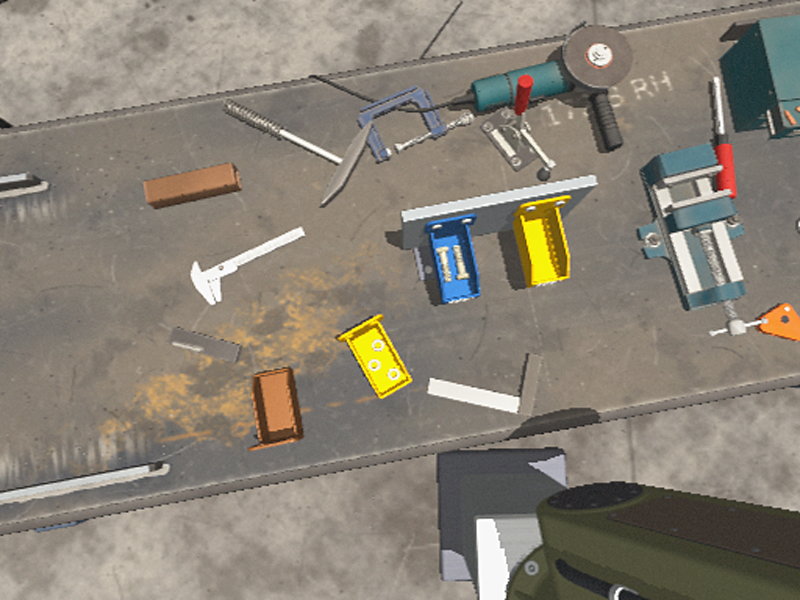

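The yellow bin on the rack's right pair, at top view (543,240), is the empty one. There are two candidates for the full bin: the yellow one at (375,358), which holds three nuts, and the brown one at (276,408), which is excluded by its colour. I'll confirm this in enlarged crops and pick points from them.

Run:
```python
import numpy as np,cv2
a=np.load("pics/top0.npz")["im"][108:258,210:390][...,::-1]
cv2.imwrite("pics/ct.png",cv2.resize(a,(720,600),interpolation=cv2.INTER_CUBIC))
b=np.load("pics/scene0.npz")["im"][115:290,232:345][...,::-1]
cv2.imwrite("pics/cs.png",cv2.resize(b,None,fx=3.4,fy=3.4,interpolation=cv2.INTER_CUBIC))
```

```text
(no output)
```

View pics/ct.png

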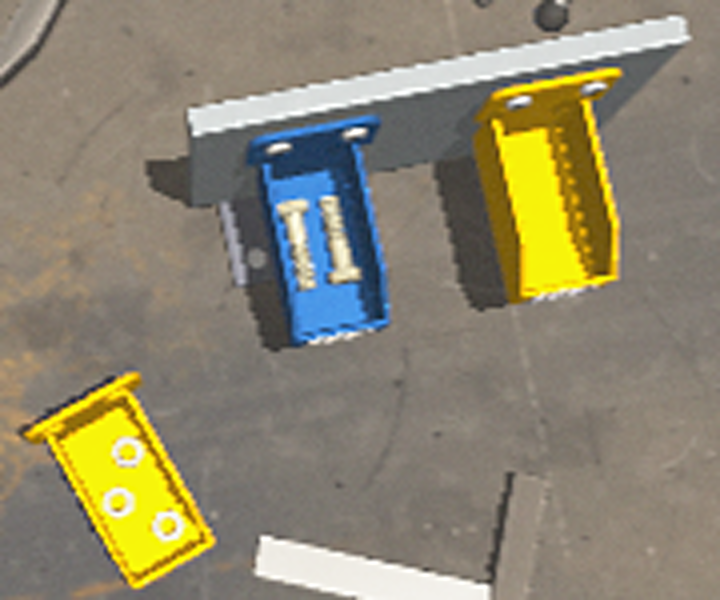

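View pics/cs.png

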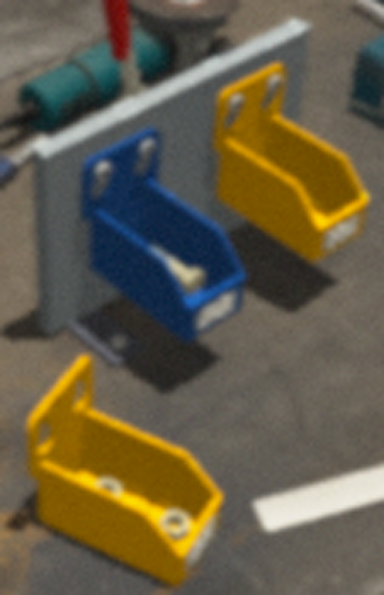

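The crop confirms it: the free-standing yellow bin (crop 115,480) holds three nuts, at (128,452), (119,502) and (167,525). The hung yellow bin is empty and sits on the right pair. The blue bin is on the left pair. Next I'll fit the poses by silhouette in both views.

```bash
cat > fit.py <<'E'
from h import *
from scipy.optimize import minimize, least_squares
S=4
body=np.array([[x,y,z] for y in(-29,29) for x,z in((-45,-30),(65,-30),(65,30),(-17,30),(-45,4))],float)
def plate(b): return np.array([[x,y,z] for x in(61,65) for y,z in((-38,b),(38,b),(-38,75),(38,75),(-35,78),(35,78))],float)
def place(P,p):
    c,s=np.cos(p[3]),np.sin(p[3]); return P@np.array([[c,-s,0],[s,c,0],[0,0,1]]).T+p[:3]
def load(n):
    d=np.load(n); return d["im"],d["K"],d["r"],d["t"]
def prep(v,roi,hue):
    im,K,r,t=v; x0,y0,x1,y1=roi; h=cv2.cvtColor(im,cv2.COLOR_RGB2HSV)[y0:y1,x0:x1].astype(int)
    m=((h[...,0]>hue[0])&(h[...,0]<hue[1])&(h[...,1]>130)&(h[...,2]>hue[2])).astype(np.uint8)
    c=max(cv2.findContours(m,0,1)[0],key=cv2.contourArea); m=cv2.drawContours(m*0,[c],-1,1,-1)
    dc=(h[...,1]<60)&(h[...,2]>150)
    return m,~dc,K,r,t,(x0,y0)
def cost(p,vs,b):
    e=0
    for m,w,K,r,t,o in vs:
        c=np.zeros((m.shape[0]*S,m.shape[1]*S),np.uint8)
        for P in(body,plate(b)):
            q=(proj(place(P,p),K,r,t)-o+.5)*S-.5
            cv2.fillConvexPoly(c,cv2.convexHull((q*16).round().astype(np.int32)),255,shift=4)
        a=cv2.resize(c,m.shape[::-1],interpolation=cv2.INTER_AREA)/255.
        e+=(np.abs(a-m)*w).sum()
    return e
def fit(vs,p0,fixz=None,b=20):
    sc=np.array([8,8,6,.1,10.])
    f=lambda u:cost([p0[0]+u[0]*8,p0[1]+u[1]*8,fixz if fixz is not None else p0[2]+u[2]*6,p0[3]+u[3]*.1],vs,b+u[4]*10)
    best=None
    x=np.zeros(5)
    for k in range(4):
        s=minimize(f,x,method="Nelder-Mead",options=dict(initial_simplex=np.vstack([x]+[x+np.eye(5)[i]*(1 if k%2 else -1) for i in range(5)]),xatol=1e-3,fatol=.05,maxiter=600)); x=s.x
    p=np.array(p0)+x[:4]*sc[:4]
    if fixz is not None:p[2]=fixz
    return p,b+x[4]*10,s.fun
E
cat > f1.py <<'E'
from fit import *
T=load("pics/top0.npz");C=load("pics/scene0.npz")
tc=lambda u,v:(210+(u+.5)/4-.5,108+(v+.5)/4-.5); sc=lambda u,v:(232+(u+.5)/3.4-.5,115+(v+.5)/3.4-.5)
g=lambda a,z:ray(tc(*a),z,*T[1:])
# rack: panel yaw from heads
obs=[(T,tc,[(519,102),(594,90),(278,149),(354,133)]),(C,sc,[(236,107),(271,87),(102,177),(147,153)])]
# order right pair: left screw, right screw ; left pair: left screw, right screw
H=np.array([[-10,y,150] for y in(-48,-92,92,48)],float)
def res(p):
    return np.concatenate([(proj(place(H,[p[0],p[1],0,p[2]]),*v[1:])-np.array([f(*a) for a in l])).ravel() for v,f,l in obs])
A=g((519,102),150);B=g((354,133),150)
s=least_squares(res,[(A+B)[0]/2,(A+B)[1]/2,0.1]); rk=s.x; print("rack",rk,np.abs(s.fun).max())
def tow(l): return place(np.array([l],float),[rk[0],rk[1],0,rk[2]])[0]
Y=(18,36,90);Bl=(100,125,40)
vt=lambda roi,h:prep(T,roi,h); vs=lambda roi,h:prep(C,roi,h)
ge=[*tow([-65,-70,85]),rk[2]];gb=[*tow([-65,70,85]),rk[2]]
a,b=g((22,435),108),g((140,378),108); yw=np.arctan2(*(a-b)[:2])*-1
m=(a+b)/2; gf=[m[0]-65*np.cos(yw),m[1]-65*np.sin(yw),30,yw]
print("init full",gf)
for n,p0,tr,sr,h,fz in(("empty",ge,(320,115,372,190),(290,128,345,200),Y,None),("blue",gb,(268,130,312,198),(250,148,308,220),Bl,None),("full",gf,(210,195,268,260),(235,215,302,290),Y,30)):
    both=[vt(tr,h),vs(sr,h)]
    p,bb,e=fit(both,p0,fz); print(n,"init",np.round(p0,3),"fit",p.round(3),round(bb,1),"cost",round(e,1),[int(v[0].sum()) for v in both])
    for v in both: print("   single",fit([v],p,p[2],bb)[0].round(3))
E
python3 f1.py
```

```text
rack [6.17149095e+02 1.27867200e+02 1.72170943e-01] 1.8668835640414443
init full [np.float64(393.96498132350536), np.float64(306.1953138813314), 30, np.float64(0.42800287714878993)]
empty init [5.65103e+02 4.77660e+01 8.50000e+01 1.72000e-01] fit [5.63626e+02 4.59740e+01 8.43020e+01 1.70000e-01] 25.4 cost 197.6 [1627, 1507]
   single [5.63926e+02 4.60650e+01 8.43020e+01 1.72000e-01]
   single [5.63549e+02 4.52250e+01 8.43020e+01 1.70000e-01]
blue init [5.41118e+02 1.85696e+02 8.50000e+01 1.72000e-01] fit [5.40571e+02 1.83071e+02 8.19630e+01 1.75000e-01] 28.5 cost 316.4 [1384, 1558]
   single [5.40105e+02 1.84282e+02 8.19630e+01 1.62000e-01]
   single [5.41800e+02 1.82357e+02 8.19630e+01 1.77000e-01]
full init [393.965 306.195  30.      0.428] fit [399.018 302.888  30.      0.496] 22.9 cost 172.8 [1222, 2154]
   single [399.115 303.527  30.      0.493]
   single [398.959 302.65   30.      0.498]
```

```bash
cat > go.py <<'E'
import sys
from h import *
s=monitor.read_state(); p=s["eef_pos"]; y=s["eef_rot"][2]
def to(x,yy,z,yaw):
    d=np.array([x,yy,z])-p
    print("dx %.2f dy %.2f dz %.2f spin %.1f"%((d[0]*np.cos(y)+d[1]*np.sin(y))/10,-d[2]/10,(-d[0]*np.sin(y)+d[1]*np.cos(y))/10,-np.degrees(yaw-y)))
if __name__=="__main__":
    print(round(s["clock"],2),p.round(1),s["eef_rot"].round(4),s["wrist_force"].round(2),round(s["finger_gap"],1))
    if len(sys.argv)>1: to(*map(float,sys.argv[1:]))
E
python3 go.py 563.9 46.2 215 -1.400
```

```text
0.1 [ 130.1 -534.2  213. ] [-1.5707e+00  1.0000e-03 -1.3320e+00] [-0.44 -0.72 -0.71] 94.0
dx -46.13 dy -0.20 dz 55.88 spin 3.9
```

```bash
python3 -m jog '[{"dy":-3},{"dx":-46.1,"dy":-3,"dz":55.9,"spin":3.9},{"dx":-46.1,"dy":-3,"dz":55.9,"spin":3.9},{"dx":-46.1,"dy":-3,"dz":55.9,"spin":3.9},{"dx":-46.1,"dy":-3,"dz":55.9,"spin":3.9},{"dx":-46.1,"dy":-3,"dz":55.9,"spin":3.9},{"dx":-46.1,"dy":-3,"dz":55.9,"spin":3.9},{"dx":-46.1,"dy":-3,"dz":55.9,"spin":3.9},{"dx":-46.1,"dy":-3,"dz":55.9,"spin":3.9},{"dx":-46.1,"dy":-3,"dz":55.9,"spin":3.9},{"dx":-46.1,"dy":-3,"dz":55.9,"spin":3.9},{"dx":-46.1,"dy":-3,"dz":55.9,"spin":3.9},{"dx":-46.1,"dy":-3,"dz":55.9,"spin":3.9},{"dx":-46.1,"dy":-3,"dz":55.9,"spin":3.9},{"dx":-46.1,"dy":0,"dz":55.9,"spin":3.9},{"dx":-46.1,"dy":0,"dz":55.9,"spin":3.9}]'; python3 go.py 563.9 46.2 74 -1.400
```

```text
0.1 [ 130.1 -534.2  213. ] [-1.5707e+00  1.0000e-03 -1.3320e+00] [-0.44 -0.72 -0.71] 94.0
dx -46.13 dy 13.90 dz 55.88 spin 3.9validation failed for argument at $[0]...
```

```bash
python3 -m jog '[{"grip":9.4,"dx":0,"dy":-3,"dz":0,"spin":0},{"grip":9.4,"dx":-46.1,"dy":-3,"dz":55.9,"spin":3.9},{"grip":9.4,"dx":-46.1,"dy":-3,"dz":55.9,"spin":3.9},{"grip":9.4,"dx":-46.1,"dy":-3,"dz":55.9,"spin":3.9},{"grip":9.4,"dx":-46.1,"dy":-3,"dz":55.9,"spin":3.9},{"grip":9.4,"dx":-46.1,"dy":-3,"dz":55.9,"spin":3.9},{"grip":9.4,"dx":-46.1,"dy":-3,"dz":55.9,"spin":3.9},{"grip":9.4,"dx":-46.1,"dy":-3,"dz":55.9,"spin":3.9},{"grip":9.4,"dx":-46.1,"dy":-3,"dz":55.9,"spin":3.9},{"grip":9.4,"dx":-46.1,"dy":-3,"dz":55.9,"spin":3.9},{"grip":9.4,"dx":-46.1,"dy":-3,"dz":55.9,"spin":3.9},{"grip":9.4,"dx":-46.1,"dy":-3,"dz":55.9,"spin":3.9},{"grip":9.4,"dx":-46.1,"dy":-3,"dz":55.9,"spin":3.9},{"grip":9.4,"dx":-46.1,"dy":-3,"dz":55.9,"spin":3.9},{"grip":9.4,"dx":-46.1,"dy":0,"dz":55.9,"spin":3.9},{"grip":9.4,"dx":-46.1,"dy":0,"dz":55.9,"spin":3.9}]'; python3 go.py 563.9 46.2 74 -1.400
```

```text
clock: 2.1
eef_pos: [563.0, 45.1, 211.7]
eef_rot: [-1.575, 0.001, -1.401]
wrist_force: [-0.3, 0.4, -0.2]
finger_gap: 93.9
2.1 [563.   45.1 211.7] [-1.5747e+00  5.0000e-04 -1.4007e+00] [-0.32  0.4  -0.2 ] 93.9
dx -0.09 dy 13.77 dz 0.11 spin -0.0
```

```bash
python3 -m jog '[{"grip":9.4,"dx":-0.1,"dy":4,"dz":0.1,"spin":0},{"grip":9.4,"dx":-0.1,"dy":8,"dz":0.1,"spin":0},{"grip":9.4,"dx":-0.1,"dy":12,"dz":0.1,"spin":0},{"grip":9.4,"dx":-0.1,"dy":13.8,"dz":0.1,"spin":0},{"grip":6.6,"dx":-0.1,"dy":13.8,"dz":0.1,"spin":0},{"grip":6.6,"dx":-0.1,"dy":13.8,"dz":0.1,"spin":0},{"grip":6.6,"dx":-0.1,"dy":13.8,"dz":0.1,"spin":0},{"grip":6.6,"dx":-0.1,"dy":13.8,"dz":0.1,"spin":0}]' 15;  python3 -m jog '[{"grip":6.2,"dx":0,"dy":0,"dz":0,"spin":0},{"grip":5.9,"dx":0,"dy":0,"dz":0,"spin":0},{"grip":5.5,"dx":0,"dy":0,"dz":0,"spin":0},{"grip":5.5,"dx":0,"dy":0,"dz":0,"spin":0},{"grip":5.5,"dx":0,"dy":0,"dz":0,"spin":0}]' 15; python3 go.py 563.9 46.2 74 -1.400
```

```text
clock: 3.1
eef_pos: [565.3, 46.9, 76.2]
eef_rot: [-1.57, -0.0, -1.4]
wrist_force: [0.1, -1.0, -0.1]
finger_gap: 66.3
clock: 3.72
eef_pos: [564.9, 47.0, 75.4]
eef_rot: [-1.571, 0.0, -1.4]
wrist_force: [-2.7, 2.5, 1.0]
finger_gap: 58.0
3.73 [564.9  47.   75.4] [-1.5712e+00  2.0000e-04 -1.4000e+00] [-2.65  2.49  1.  ] 58.0
dx 0.06 dy 0.14 dz -0.11 spin -0.0
```

```bash
python3 -m jog '[{"grip":5.5,"dx":0,"dy":0,"dz":0,"spin":0},{"grip":5.5,"dx":0,"dy":-0.3,"dz":0,"spin":0},{"grip":5.5,"dx":0,"dy":-0.6,"dz":0,"spin":0},{"grip":5.5,"dx":0,"dy":-0.9,"dz":0,"spin":0},{"grip":5.5,"dx":0,"dy":-1.2,"dz":0,"spin":0},{"grip":5.5,"dx":0,"dy":-1.5,"dz":0,"spin":0},{"grip":5.5,"dx":0,"dy":-1.7,"dz":0,"spin":0},{"grip":5.5,"dx":0,"dy":-1.7,"dz":0,"spin":0},{"grip":5.5,"dx":0,"dy":-1.7,"dz":0,"spin":0}]' 25
```

```text
clock: 4.85
eef_pos: [564.9, 46.9, 92.5]
eef_rot: [-1.571, 0.0, -1.4]
wrist_force: [-2.1, 0.1, -1.5]
finger_gap: 58.4
```

```bash
python3 -m jog '[{"grip":5.5,"dx":0,"dy":0,"dz":-0.2,"spin":0},{"grip":5.5,"dx":0,"dy":0,"dz":-0.5,"spin":0},{"grip":5.5,"dx":0,"dy":0,"dz":-0.8,"spin":0},{"grip":5.5,"dx":0,"dy":0,"dz":-0.8,"spin":0}]';python3 -m jog '[{"grip":5.5,"dx":0,"dy":0,"dz":-0.5,"spin":0},{"grip":5.5,"dx":0,"dy":0,"dz":-1.2,"spin":0},{"grip":5.5,"dx":0,"dy":0,"dz":-2.5,"spin":0},{"grip":5.5,"dx":0,"dy":0,"dz":-4,"spin":0},{"grip":5.5,"dx":0,"dy":0,"dz":-4,"spin":0}]'
python3 - <<'E'
from fit import *
# try square location in top view (800x600 px)
T=load("pics/top0.npz"); k=.64
for uv in((430,380),(428,393),(519,411),(520,400),(540,354),(527,353),(530,414),(640,240),(690,308),(545,285),(510,430),(600,390)): print(uv,ray((uv[0]*k,uv[1]*k),10,*T[1:]).round())
import go; go.to(430,-85,60,-1.4)
E
```

```text
clock: 5.35
eef_pos: [557.0, 45.5, 92.5]
eef_rot: [-1.571, -0.0, -1.4]
wrist_force: [-0.1, 0.0, -3.8]
finger_gap: 57.8
clock: 5.98
eef_pos: [516.8, 38.6, 92.6]
eef_rot: [-1.571, 0.0, -1.4]
wrist_force: [0.1, 0.3, -3.4]
finger_gap: 57.5
(430, 380) [372. 225.  10.]
(428, 393) [351. 229.  10.]
(519, 411) [318.  82.  10.]
(520, 400) [336.  79.  10.]
(540, 354) [410.  42.  10.]
(527, 353) [412.  64.  10.]
(530, 414) [313.  64.  10.]
(640, 240) [ 599. -140.   10.]
(690, 308) [ 480. -214.   10.]
(545, 285) [525.  27.  10.]
(510, 430) [289.  98.  10.]
(600, 390) [349. -53.  10.]
dx 10.71 dy 3.26 dz -10.65 spin -0.0
```

```bash
python3 go.py 425 -85 24 -1.400; python3 -m jog '[{"grip":5.5,"dx":3.7,"dy":0,"dz":-3.7,"spin":0},{"grip":5.5,"dx":7.4,"dy":0,"dz":-7.4,"spin":0},{"grip":5.5,"dx":10.7,"dy":0,"dz":-11,"spin":0},{"grip":5.5,"dx":10.7,"dy":0,"dz":-11.2,"spin":0},{"grip":5.5,"dx":10.7,"dy":3,"dz":-11.2,"spin":0},{"grip":5.5,"dx":10.7,"dy":5.5,"dz":-11.2,"spin":0},{"grip":5.5,"dx":10.7,"dy":6.7,"dz":-11.2,"spin":0},{"grip":5.5,"dx":10.7,"dy":6.9,"dz":-11.2,"spin":0},{"grip":5.5,"dx":10.7,"dy":6.9,"dz":-11.2,"spin":0}]'
```

```text
5.97 [516.8  38.6  92.6] [-1.5709  0.     -1.4003] [ 0.12  0.28 -3.38] 57.5
dx 10.62 dy 6.86 dz -11.15 spin -0.0
clock: 7.1
eef_pos: [426.1, -85.7, 24.1]
eef_rot: [-1.57, -0.0, -1.4]
wrist_force: [0.2, -0.1, -3.3]
finger_gap: 58.1
```

```bash
python3 -m jog '[{"grip":5.5,"dx":0,"dy":0.1,"dz":0,"spin":0},{"grip":5.5,"dx":0,"dy":0.2,"dz":0,"spin":0},{"grip":5.5,"dx":0,"dy":0.3,"dz":0,"spin":0},{"grip":5.5,"dx":0,"dy":0.3,"dz":0,"spin":0}]'; python3 -m jog '[{"grip":5.5,"dx":0,"dy":0.05,"dz":0,"spin":0},{"grip":5.5,"dx":0,"dy":0.05,"dz":0,"spin":0}]'
```

```text
clock: 7.6
eef_pos: [426.5, -85.9, 21.4]
eef_rot: [-1.568, -0.001, -1.4]
wrist_force: [1.7, 0.9, 6.8]
finger_gap: 57.9
clock: 7.85
eef_pos: [426.5, -85.9, 21.4]
eef_rot: [-1.568, -0.001, -1.4]
wrist_force: [-2.1, 1.2, 17.1]
finger_gap: 57.7
```

```bash
python3 -m jog '[{"grip":5.5,"dx":0,"dy":-0.05,"dz":0,"spin":0},{"grip":6.2,"dx":0,"dy":-0.05,"dz":0,"spin":0},{"grip":7.5,"dx":0,"dy":-0.05,"dz":0,"spin":0},{"grip":7.5,"dx":0,"dy":-0.05,"dz":0,"spin":0},{"grip":7.8,"dx":0,"dy":-2,"dz":0,"spin":0},{"grip":8.2,"dx":0,"dy":-7,"dz":0,"spin":0},{"grip":9,"dx":0,"dy":-13,"dz":0,"spin":0},{"grip":9.4,"dx":0,"dy":-15,"dz":0,"spin":0}]'; python3 go.py 399 303 160 -1.075
```

```text
clock: 8.85
eef_pos: [426.4, -86.0, 173.2]
eef_rot: [-1.567, -0.002, -1.4]
wrist_force: [-0.2, -0.7, -0.8]
finger_gap: 93.6
8.85 [426.4 -86.  173.2] [-1.5666 -0.002  -1.4001] [-0.19 -0.73 -0.79] 93.6
dx -38.80 dy 1.32 dz 3.91 spin -18.6
```

```bash
python3 -m jog '[{"grip":9.4,"dx":-38.8,"dy":0,"dz":3.9,"spin":-18.6},{"grip":9.4,"dx":-38.8,"dy":0,"dz":3.9,"spin":-18.6},{"grip":9.4,"dx":-38.8,"dy":0,"dz":3.9,"spin":-18.6},{"grip":9.4,"dx":-38.8,"dy":0,"dz":3.9,"spin":-18.6},{"grip":9.4,"dx":-38.8,"dy":0,"dz":3.9,"spin":-18.6},{"grip":9.4,"dx":-38.8,"dy":0,"dz":3.9,"spin":-18.6},{"grip":9.4,"dx":-38.8,"dy":0,"dz":3.9,"spin":-18.6},{"grip":9.4,"dx":-38.8,"dy":0,"dz":3.9,"spin":-18.6},{"grip":9.4,"dx":-38.8,"dy":0,"dz":3.9,"spin":-18.6}]'; python3 go.py 399 303 21.4 -1.075
python3 - <<'E'
from h import *
im,K,r,t=cam("top"); np.savez("pics/top1.npz",im=im,K=K,r=r,t=t)
im2,K,r,t=cam("scene"); np.savez("pics/scene1.npz",im=im2,K=K,r=r,t=t)
a=cv2.resize(im[110:270,205:375],(425,400)); b=cv2.resize(im2[110:310,215:385],(340,400)); cv2.imwrite("pics/v1.png",np.hstack([a,b])[...,::-1])
E
```

```text
clock: 9.98
eef_pos: [398.3, 302.0, 169.9]
eef_rot: [-1.571, -0.0, -1.077]
wrist_force: [0.7, 0.2, -0.6]
finger_gap: 94.0
9.97 [398.3 302.  169.9] [-1.5711e+00 -2.0000e-04 -1.0767e+00] [ 0.67  0.22 -0.56] 94.0
dx -0.05 dy 14.85 dz 0.11 spin -0.1
```

View pics/v1.png

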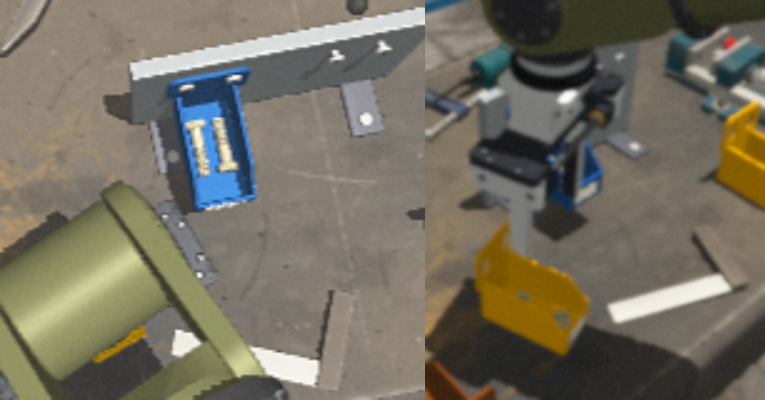

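```bash
python3 -m jog '[{"grip":9.4,"dx":0,"dy":4,"dz":0.1,"spin":0},{"grip":9.4,"dx":0,"dy":9,"dz":0.1,"spin":0},{"grip":9.4,"dx":0,"dy":13,"dz":0.1,"spin":0},{"grip":9.4,"dx":0,"dy":14.8,"dz":0.1,"spin":0},{"grip":9.4,"dx":0,"dy":14.8,"dz":0.1,"spin":0},{"grip":6.6,"dx":0,"dy":14.8,"dz":0.1,"spin":0},{"grip":6.6,"dx":0,"dy":14.8,"dz":0.1,"spin":0},{"grip":6.6,"dx":0,"dy":14.8,"dz":0.1,"spin":0}]' 15;  python3 -m jog '[{"grip":6.2,"dx":0,"dy":0,"dz":0,"spin":0},{"grip":5.9,"dx":0,"dy":0,"dz":0,"spin":0},{"grip":5.5,"dx":0,"dy":0,"dz":0,"spin":0},{"grip":5.5,"dx":0,"dy":0,"dz":0,"spin":0},{"grip":5.5,"dx":0,"dy":0,"dz":0,"spin":0},{"grip":5.5,"dx":0,"dy":0,"dz":0,"spin":0}]' 35; python3 go.py
```

```text
clock: 11.08
eef_pos: [399.2, 303.9, 22.6]
eef_rot: [-1.57, 0.0, -1.075]
wrist_force: [0.5, -0.5, -0.0]
finger_gap: 68.3
clock: 11.82
eef_pos: [398.9, 303.9, 22.0]
eef_rot: [-1.571, 0.0, -1.075]
wrist_force: [-2.7, 1.8, 4.6]
finger_gap: 57.9
11.82 [398.9 303.9  22. ] [-1.5707e+00  2.0000e-04 -1.0754e+00] [-2.67  1.81  4.56] 57.9
```

```bash
python3 -m jog '[{"grip":5.5,"dx":0,"dy":-0.5,"dz":0,"spin":0},{"grip":5.5,"dx":0,"dy":-2,"dz":0,"spin":0},{"grip":5.5,"dx":0,"dy":-4,"dz":0,"spin":0},{"grip":5.5,"dx":0,"dy":-6,"dz":0,"spin":0},{"grip":5.5,"dx":0,"dy":-7,"dz":0,"spin":0},{"grip":5.5,"dx":0,"dy":-7.2,"dz":0,"spin":0},{"grip":5.5,"dx":0,"dy":-7.2,"dz":0,"spin":0}]' 40; python3 go.py 386.8 15.9 94 -1.400
```

```text
clock: 12.7
eef_pos: [398.7, 303.6, 93.5]
eef_rot: [-1.572, -0.0, -1.075]
wrist_force: [0.7, -0.1, -3.2]
finger_gap: 57.9
12.7 [398.7 303.6  93.5] [-1.5715e+00 -1.0000e-04 -1.0754e+00] [ 0.7  -0.1  -3.21] 57.9
dx 24.74 dy -0.05 dz -14.72 spin 18.6
```

```bash
python3 -m jog '[{"grip":5.5,"dx":1.2,"dy":0,"dz":-0.7,"spin":1},{"grip":5.5,"dx":4,"dy":0,"dz":-2.4,"spin":3},{"grip":5.5,"dx":7.2,"dy":0,"dz":-4.3,"spin":5.5},{"grip":5.5,"dx":10.6,"dy":0,"dz":-6.3,"spin":8},{"grip":5.5,"dx":14,"dy":0,"dz":-8.3,"spin":10.5},{"grip":5.5,"dx":17.4,"dy":0,"dz":-10.4,"spin":13},{"grip":5.5,"dx":20.6,"dy":0,"dz":-12.3,"spin":15.5},{"grip":5.5,"dx":23.4,"dy":0,"dz":-13.9,"spin":17.6},{"grip":5.5,"dx":24.7,"dy":0,"dz":-14.7,"spin":18.6},{"grip":5.5,"dx":24.7,"dy":0,"dz":-14.7,"spin":18.6},{"grip":5.5,"dx":24.7,"dy":0,"dz":-14.7,"spin":18.6}]'; python3 go.py 505 36.6 94 -1.400
```

```text
clock: 14.08
eef_pos: [386.7, 16.8, 93.8]
eef_rot: [-1.571, 0.0, -1.4]
wrist_force: [0.3, 0.1, -2.2]
finger_gap: 57.7
14.07 [386.7  16.8  93.8] [-1.5711e+00  2.0000e-04 -1.4001e+00] [ 0.31  0.13 -2.16] 57.7
dx 0.06 dy -0.02 dz 11.99 spin -0.0
```

```bash
python3 -m jog '[{"grip":5.5,"dx":0.1,"dy":0,"dz":1.5,"spin":0},{"grip":5.5,"dx":0.1,"dy":0,"dz":4.5,"spin":0},{"grip":5.5,"dx":0.1,"dy":0,"dz":8,"spin":0},{"grip":5.5,"dx":0.1,"dy":0,"dz":11,"spin":0},{"grip":5.5,"dx":0.1,"dy":0,"dz":12,"spin":0},{"grip":5.5,"dx":0.1,"dy":0,"dz":12,"spin":0},{"grip":5.5,"dx":0.1,"dy":0,"dz":12,"spin":0}]'
python3 - <<'E'
from h import *
im,K,r,t=cam("top"); np.savez("pics/top2.npz",im=im,K=K,r=r,t=t)
im2,K,r,t=cam("scene"); np.savez("pics/scene2.npz",im=im2,K=K,r=r,t=t)
a=cv2.resize(im[90:240,260:410],(400,400),interpolation=2); b=cv2.resize(im2[100:250,230:380],(400,400),interpolation=2); cv2.imwrite("pics/v2.png",np.hstack([a,b])[...,::-1])
for k in range(3): print(monitor.read_state()["wrist_force"])
E
python3 go.py 564.1 46.9 94 -1.4
```

```text
clock: 14.95
eef_pos: [504.7, 36.0, 93.8]
eef_rot: [-1.571, 0.0, -1.4]
wrist_force: [-0.8, 0.4, -2.4]
finger_gap: 57.6
[-0.76874458 -0.68893693 -2.56899551]
[-0.76874458 -0.68893693 -2.56899551]
[-0.76874458 -0.68893693 -2.56899551]
15.05 [504.9  35.9  94.1] [-1.5708 -0.     -1.4001] [-0.77 -0.69 -2.57] 57.7
dx -0.08 dy 0.01 dz 6.02 spin -0.0
```

View pics/v2.png

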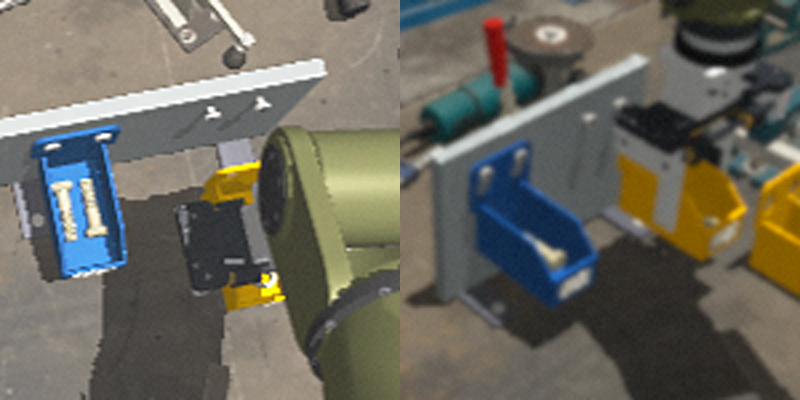

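The bin hangs level in the gripper, in front of the free screws at left-panel (212,112) and (262,103). The blue bin hasn't moved. I'll advance gently.

```bash
python3 -m jog '[{"grip":5.5,"dx":-0.1,"dy":0,"dz":1.2,"spin":0},{"grip":5.5,"dx":-0.1,"dy":0,"dz":2.8,"spin":0},{"grip":5.5,"dx":-0.1,"dy":0,"dz":4,"spin":0},{"grip":5.5,"dx":-0.1,"dy":0,"dz":4.5,"spin":0},{"grip":5.5,"dx":-0.1,"dy":0,"dz":4.7,"spin":0},{"grip":5.5,"dx":-0.1,"dy":0,"dz":4.7,"spin":0}]'; python3 -m jog '[{"grip":5.5,"dx":0,"dy":0,"dz":0.2,"spin":0},{"grip":5.5,"dx":0,"dy":0,"dz":0.4,"spin":0},{"grip":5.5,"dx":0,"dy":0,"dz":0.4,"spin":0}]'; python3 go.py 564.1 46.9 94 -1.4
```

```text
clock: 15.8
eef_pos: [551.4, 44.9, 93.9]
eef_rot: [-1.571, 0.0, -1.4]
wrist_force: [0.3, 0.3, -2.9]
finger_gap: 57.6
clock: 16.18
eef_pos: [555.6, 45.6, 94.0]
eef_rot: [-1.571, -0.0, -1.4]
wrist_force: [0.2, -0.3, -2.3]
finger_gap: 57.5
16.18 [555.6  45.6  94. ] [-1.5708 -0.     -1.4001] [ 0.22 -0.29 -2.3 ] 57.5
dx 0.02 dy -0.00 dz 0.86 spin -0.0
```

```bash
python3 -m jog '[{"grip":5.5,"dx":0,"dy":0,"dz":0.2,"spin":0},{"grip":5.5,"dx":0,"dy":0,"dz":0.4,"spin":0},{"grip":5.5,"dx":0,"dy":0,"dz":0.4,"spin":0}]'; python3 -m jog '[{"grip":5.5,"dx":0,"dy":0,"dz":0.15,"spin":0},{"grip":5.5,"dx":0,"dy":0,"dz":0.3,"spin":0},{"grip":5.5,"dx":0,"dy":0,"dz":0.3,"spin":0}]'; python3 go.py 564.1 46.9 94 -1.4
```

```text
clock: 16.55
eef_pos: [559.5, 46.3, 93.9]
eef_rot: [-1.571, 0.0, -1.4]
wrist_force: [-0.5, -0.9, -3.6]
finger_gap: 58.0
clock: 16.92
eef_pos: [562.5, 46.8, 93.9]
eef_rot: [-1.571, -0.0, -1.4]
wrist_force: [0.6, -0.2, -2.2]
finger_gap: 57.9
16.93 [562.5  46.8  93.9] [-1.5708 -0.     -1.4001] [ 0.65 -0.18 -2.25] 57.9
dx 0.02 dy -0.01 dz 0.16 spin -0.0
```

```bash
for i in 1; do python3 -m jog '[{"grip":5.5,"dx":0,"dy":0,"dz":0.1,"spin":0},{"grip":5.5,"dx":0,"dy":0,"dz":0.1,"spin":0}]'; done; python3 -m jog '[{"grip":5.5,"dx":0,"dy":0,"dz":0.05,"spin":0},{"grip":5.5,"dx":0,"dy":0,"dz":0.05,"spin":0}]'
```

```text
clock: 17.18
eef_pos: [563.4, 47.0, 93.9]
eef_rot: [-1.571, 0.0, -1.4]
wrist_force: [0.0, -0.5, -3.1]
finger_gap: 58.1
clock: 17.42
eef_pos: [563.9, 47.1, 94.0]
eef_rot: [-1.571, 0.0, -1.4]
wrist_force: [-0.3, -0.6, -2.8]
finger_gap: 57.7
```

```bash
python3 -m jog '[{"grip":5.5,"dx":0,"dy":0,"dz":0.05,"spin":0},{"grip":5.5,"dx":0,"dy":0,"dz":0.05,"spin":0}]'
```

```text
clock: 17.68
eef_pos: [564.0, 47.1, 93.9]
eef_rot: [-1.572, 0.0, -1.4]
wrist_force: [-5.5, -0.7, -0.3]
finger_gap: 57.8
```

Contact with the panel came at the predicted depth, at 5 N. I'll back off 0.8 mm and lower the bin.

```bash
python3 -m jog '[{"grip":5.5,"dx":0,"dy":0,"dz":-0.08,"spin":0},{"grip":5.5,"dx":0,"dy":0.2,"dz":-0.08,"spin":0},{"grip":5.5,"dx":0,"dy":0.4,"dz":-0.08,"spin":0},{"grip":5.5,"dx":0,"dy":0.6,"dz":-0.08,"spin":0},{"grip":5.5,"dx":0,"dy":0.6,"dz":-0.08,"spin":0}]'
```

```text
clock: 18.3
eef_pos: [563.5, 47.0, 87.7]
eef_rot: [-1.571, 0.0, -1.4]
wrist_force: [0.2, 0.7, -2.8]
finger_gap: 57.7
```

```bash
python3 -m jog '[{"grip":5.5,"dx":0,"dy":0.2,"dz":0,"spin":0},{"grip":5.5,"dx":0,"dy":0.4,"dz":0,"spin":0},{"grip":5.5,"dx":0,"dy":0.6,"dz":0,"spin":0},{"grip":5.5,"dx":0,"dy":0.8,"dz":0,"spin":0},{"grip":5.5,"dx":0,"dy":0.8,"dz":0,"spin":0}]';  python3 -m jog '[{"grip":5.5,"dx":0,"dy":0.1,"dz":0,"spin":0},{"grip":5.5,"dx":0,"dy":0.2,"dz":0,"spin":0},{"grip":5.5,"dx":0,"dy":0.2,"dz":0,"spin":0}]'
```

```text
clock: 18.92
eef_pos: [563.5, 47.0, 79.7]
eef_rot: [-1.571, 0.0, -1.4]
wrist_force: [0.4, 0.2, -2.9]
finger_gap: 57.6
clock: 19.3
eef_pos: [563.5, 47.0, 77.9]
eef_rot: [-1.571, 0.0, -1.4]
wrist_force: [-0.9, 0.5, -2.8]
finger_gap: 57.7
```

```bash
python3 -m jog '[{"grip":5.5,"dx":0,"dy":0.05,"dz":0,"spin":0},{"grip":5.5,"dx":0,"dy":0.1,"dz":0,"spin":0},{"grip":5.5,"dx":0,"dy":0.1,"dz":0,"spin":0}]'
```

```text
clock: 19.68
eef_pos: [563.6, 47.0, 77.0]
eef_rot: [-1.571, 0.0, -1.4]
wrist_force: [-0.5, 0.3, -1.2]
finger_gap: 57.8
```

```bash
python3 -m jog '[{"grip":5.5,"dx":0,"dy":0.05,"dz":0,"spin":0},{"grip":5.5,"dx":0,"dy":0.05,"dz":0,"spin":0}]'
```

```text
clock: 19.92
eef_pos: [563.8, 47.0, 76.8]
eef_rot: [-1.57, -0.0, -1.4]
wrist_force: [-1.7, -0.3, 1.6]
finger_gap: 57.7
```

The bin is seated: the screws carry its weight at the predicted height. I'll release it and retreat.

```bash
python3 -m jog '[{"grip":5.8,"dx":0,"dy":0,"dz":0,"spin":0},{"grip":6.0,"dx":0,"dy":0,"dz":0,"spin":0},{"grip":6.5,"dx":0,"dy":0,"dz":0,"spin":0},{"grip":7.5,"dx":0,"dy":0,"dz":0,"spin":0},{"grip":8.2,"dx":0,"dy":0,"dz":0,"spin":0},{"grip":8.2,"dx":0,"dy":0,"dz":0,"spin":0},{"grip":8.2,"dx":0,"dy":-2,"dz":0,"spin":0},{"grip":8.2,"dx":0,"dy":-7,"dz":0,"spin":0},{"grip":8.2,"dx":0,"dy":-12,"dz":0,"spin":0},{"grip":8.2,"dx":0,"dy":-16,"dz":0,"spin":0}]' 5; python3 go.py 330 -330 240 -1.4
```

```text
clock: 21.18
eef_pos: [563.6, 47.0, 238.7]
eef_rot: [-1.569, -0.0, -1.4]
wrist_force: [0.1, 0.3, -0.3]
finger_gap: 81.5
21.18 [563.6  47.  238.7] [-1.5694e+00 -2.0000e-04 -1.4001e+00] [ 0.13  0.35 -0.29] 81.5
dx 33.18 dy -0.13 dz -29.43 spin -0.0
```

```bash
python3 -m jog '[{"grip":8.2,"dx":33,"dy":0,"dz":-29,"spin":0},{"grip":8.2,"dx":33,"dy":0,"dz":-29,"spin":0},{"grip":8.2,"dx":33,"dy":0,"dz":-29,"spin":0},{"grip":8.2,"dx":33,"dy":0,"dz":-29,"spin":0},{"grip":8.2,"dx":33,"dy":0,"dz":-29,"spin":0},{"grip":8.2,"dx":33,"dy":0,"dz":-29,"spin":0},{"grip":8.2,"dx":33,"dy":0,"dz":-29,"spin":0},{"grip":8.2,"dx":33,"dy":0,"dz":-29,"spin":0},{"grip":8.2,"dx":33,"dy":0,"dz":-29,"spin":0}]'
cat > f2.py <<'E'
from fit import *
for n in("top","scene"):
    im,K,r,t=cam(n); np.savez(f"pics/{n}3.npz",im=im,K=K,r=r,t=t)
T=load("pics/top3.npz");C=load("pics/scene3.npz")
a=cv2.resize(T[0][90:270,225:405],(400,400),interpolation=2); b=cv2.resize(C[0][100:280,230:410],(400,400),interpolation=2); cv2.imwrite("pics/v3.png",np.hstack([a,b])[...,::-1])
Y=(18,36,90);Bl=(100,125,40)
for n,p0,tr,sr,h in(("hung",[563.6,46,84.3,.17],(320,115,372,190),(290,128,345,200),Y),("blue",[540.6,183,82,.175],(268,130,312,198),(250,148,308,220),Bl)):
    print(n,fit([prep(T,tr,h),prep(C,sr,h)],p0))
for v,n in((T,"top"),(C,"scene")):
    o=load(f"pics/{n}0.npz")[0]; d=np.abs(v[0].astype(int)-o).sum(2)
    print(n,"changed px caliper/square", [(d[s]>120).sum() for s in ((np.s_[140:200,115:200],np.s_[225:265,272:348]) if n=="top" else (np.s_[225:290,112:188],np.s_[222:272,305:378]))])
E
python3 f2.py
```

```text
clock: 22.3
eef_pos: [333.9, -327.2, 236.4]
eef_rot: [-1.571, 0.0, -1.401]
wrist_force: [0.3, 0.0, 0.0]
finger_gap: 81.8
hung (array([5.63942959e+02, 4.57135920e+01, 8.50562436e+01, 1.72141270e-01]), np.float64(24.933703233529982), np.float64(192.30588235294115))
blue (array([5.40205019e+02, 1.83403831e+02, 8.27619292e+01, 1.69207273e-01]), np.float64(27.41761960513962), np.float64(310.6))
top changed px caliper/square [np.int64(0), np.int64(0)]
scene changed px caliper/square [np.int64(0), np.int64(40)]
```

View pics/v3.png

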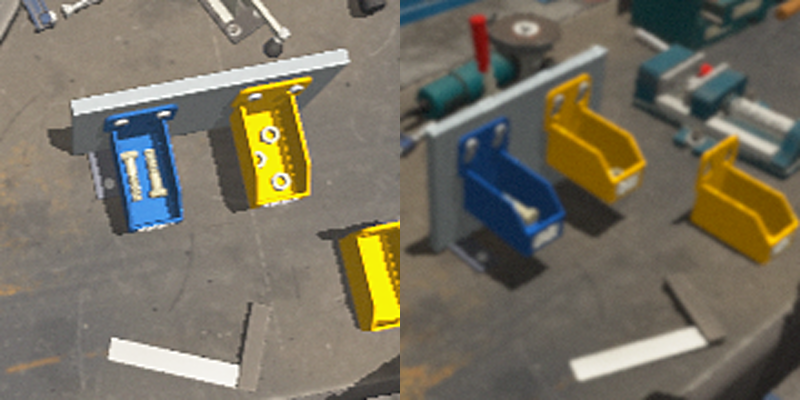

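The full bin hangs with three nuts at (270,133), (260,160) and (281,181). The blue bin is in place, the empty bin stands upright on the right, and the square looks untouched.

```bash
python3 -c "
from cell import ticket; print(ticket.sign_off())"
```

```text
the job is handed in; nothing more can be done
None
```

I lifted the empty yellow bin off the right pair of screws and stood it upright on the free bench at about (426, -86) mm. I then hung the full bin on the freed screws and lowered it until it locked. The job was handed in after about 22 s of robot time.

**Full bin:** it met the panel at the predicted depth with about 5 N. It came to rest on the screws within a millimetre of the expected height. The last camera fit puts it within about 1 mm of where the empty bin hung, with its grip point 85 mm above the bench (85 expected). All three nuts are visible inside it.

**Forces:** the highest wrist force I read was about 17 N, when the empty bin was set down on the bench.

**Other objects:**
- **Blue bin:** its fit agrees with the first one to within 1 mm.
- **Caliper:** no pixels changed in either view.
- **Try square:** none changed in the top view. In the scene view, 40 pixels changed in its window; I put these down to the empty bin or the arm's shadow, but did not check further.

**One reading that disagreed:** the wrist force while carrying the full bin (about 2–3 N) was no higher than with the empty one (about 3.5 N). The pictures show the nuts stayed in the bin.

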